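# Hold a V block against the sprung fence for fastening

## Robot

A 6-joint arm with a two-finger parallel gripper is mounted at the origin on a cart in front of the work surface, level with it; the furniture and walls round the work are solid. World frame = base frame: x ahead of the robot, y to its left, z up, the work surface at z = 0. Lengths are in mm, angles in degrees, forces in N, time in s.
With the tool pointing down it reaches from about 350 to 850 mm from the base axis. Payload 8.1 kg.
Tool frame: the origin (TCP) lies where the fingers leave the gripper's body, on its centre line; the fingertips stand 73 mm ahead of it and the grasp point (between the pads) lies 54 mm ahead of it; z points along the fingers, y is the line along which they close (so a half turn about z gives the same grasp; the last joint's range is limited). The gripper opens to 85 mm and grips with 20 to 120 N. Pads are 22 mm wide; open, the fingers measure 114 mm over their backs; the gripper's body (76 mm by 85 mm) begins 54 mm behind the grasp point. The pads swing forward as they close: fully open they stand 13 mm farther back than shut.
Start: joints at [-72.903, 7.471, 85.268, -0, 87.261, -4.893], TCP at [224.688, -556.346, 303.892] pointing down, gripper open.
Joint ranges: [-169.43, 169.43], [-51.17, 129.36], [1.28, 143.12], [-76.62, 256.62], [0, 156.53], [-152.29, 152.29]. Speed limits (degrees/s): [136.94, 136.94, 159.86, 180, 180, 180].

## Interface

Orientations are given as [roll, pitch, yaw] about the fixed x, y, z axes, in that order (R = Rz(yaw) Ry(pitch) Rx(roll)).
In Python, from bench import sense, optics, r gives the robot as it stands.
- The arm moves only by the tool servo_tool, never from a script. Its argument "plan" is a list that holds one entry, the list of rows, each a list of 5 numbers: the shift along the world's x, y, z in m, then the turn about the world's z in degrees, then the finger opening in m, from 0 to 0.0854. A call has 1 to 10 rows; each row shifts and turns the commanded pose from where the row before left it; what a row does not reach is not made up. A row lasts 1/10 s, in which the tool goes at most 50 mm and 8.59 degrees, less where a joint would pass 70% of its speed; a pose out of reach is approached as far as the arm can. A call is refused whole if a number of a shift passes 0.05 or a number of a turn 8.59, either way. A call with a gripper value outside its range is refused whole. The fingers move at their own pace and stop on an object; "force" is the grip in N (left out, the last holds). Time passes only in rows, so rows that do not move let the fingers close. It gives the time, the measured TCP pose, the force, the opening and the grip force at its end, in the units of the state.
- sense(): the state, without advancing time (a new reading comes with each control period).
- optics.snapshot(name): name is "scene" or "top"; returns a dict with "frame" (480x640x3 uint8, blue, green, red), "fx", "fy", "cx", "cy" (pixels), "cam_to_world" (4x4, takes a point from camera to world coordinates). Camera axes: x right, y down, z forward; pixel columns grow to the right and rows downward; lengths in mm; the calibration is good to about 2 mm. A picture is of the moment at which its call begins. There is no depth.
- r.hand_in(): hands the job in; it is judged then, once.
The state is a dict: "time": time; "joint_pos": joint angles; "qd": joint speeds; "joint_efforts": joint torques, N m; "tool_pos": TCP position; "tcp_rot": TCP orientation; "ft_force": force on the tool from outside, world axes, zero at the start; "wrist_torque": the same for the moment, N m; "finger_gap": finger opening in mm; "grip_force": force on a finger pad.
Only numpy, scipy, OpenCV 4.12 (cv2) and the standard library are available. Lean on these libraries where they do the work, as an engineer would, in place of code of your own. Each camera call takes 0.05 s, during which the arm holds its last target. There are 200 camera calls.

## Task

Pick up the small steel V block, set it flat on the aluminium fixture plate between the two low guide strips, in front of the sprung fence and clear of it, with its V groove in line with the push. Then slide it squarely against the fence and press with a steady push of about 12 N, which pushes the fence in by half of its travel (8 mm), never driving the fence to its end. Finish while still holding the block like that, flat on the plate, so that I can screw it down; leave the loose tools and samples round about where they are.

Things in the scene. Friction and masses are not known exactly. Their poses are not given: they have to be found in the camera images.
- v_block: Small steel V block, 45 x 40 mm, 32 mm high, 0.25 to 0.5 kg. Origin: centre of its underside; z up; x along the 45 mm length, y along the 40 mm width. The V groove in its top runs along x. Starts upright on the desk, turned up to 70 degrees. Grasp across the sides 40 mm apart. May face either way round.
- fixture: Aluminium plate bolted to the desk, 210 (x -85 to 125) x 116 x 12 mm, turned up to 30 degrees. Origin: desk level, midway between the two steel guide strips; x along the strips towards the fence (push direction), z up. Strips: x -60 to 40, 4 mm high above the plate, inner faces y = +-24, outer +-34 mm. A fixed dark back block, 96 mm wide, top 50 mm above the desk, stands at x 96 to 116.
- fence_face (a point): Middle of the front face of the sprung fence: a steel bar across the end of the strips, 90 mm wide in y, 12 mm thick, top 42 mm above the desk, on two rods with coil springs before the back block. The point moves with the bar; unpressed it is at x 40, y 0, z 28 mm in the fixture's frame. Axes as the fixture's.
- fence (a joint): How far the fence is pushed in along the fixture's x, in m: 0 unpressed, 0.016 at its end. It springs back; the force grows from zero by 1.5 N per mm, so 12 N is 0.008.
- sample_ring_a: Bystander: loose turned steel ring, 62 mm across, 16 mm high, flat on the desk; origin at the centre of its underside. Ring, V block and loupe stand in a row about 130 mm apart, in any order.
- loupe: Bystander: loose small black eyeglass loupe, 39 mm across, 38 mm high; origin at the centre of its underside.
- hex_key: Bystander: loose black hex key, 88 x 33 mm, 5 mm thick, lying flat on the desk; origin at the centre of its underside.
- caliper: Bystander: loose digital caliper, 230 x 72 mm, 17 mm thick, lying flat towards the monitor; origin at the centre of its underside.
There are look-alikes about, which are no part of the job. Leave any pink look-alike of the v_block alone.

How it is judged:
By the outcome, as a careful person would: the job done as asked, in the order asked, and still so for the second after the job is handed in, while the arm keeps its last pose, push and grip.
It also fails if it takes over 51 s, if anything falls off the work surface, if the arm or the gripper's body presses on something with over 40 N, if the wrist force passes 120 N, or if a joint passes its speed limit or range.

## Working session

There is one attempt and no reset: what is moved stays moved. The work goes in short steps, Python scripts to look and compute and a tool call to move; the robot and the scene stay as the last step left them, time stands still between calls to the robot, and variables do not carry over. Pictures are saved under pics/ and viewed, at most 10 in all, crops included, and the job is handed in when it is done.

Besides the shell and the picture viewer there is one more tool, called after "Emit:" by a JSON object that holds its "method" and its "body". servo_tool: Moves the arm, as the interface text tells. Its arguments: {"type":"object","properties":{"plan":{"type":"array"},"force":{"type":"number"}},"required":["plan"]}

```bash
mkdir -p pics; cat > h.py <<'E'
import numpy as np, cv2, json
from bench import sense, optics, r
def snap(n,tag):
    s=optics.snapshot(n); cv2.imwrite(f'pics/{tag}.png',s['frame'])
    np.savez(f'pics/{tag}.npz',K=[s['fx'],s['fy'],s['cx'],s['cy']],T=s['cam_to_world']); return s
def cal(tag):
    d=np.load(f'pics/{tag}.npz'); return d['K'],d['T']
def w(tag,u,v,z=0):
    (fx,fy,cx,cy),T=cal(tag); d=T[:3,:3]@np.array([(u-cx)/fx,(v-cy)/fy,1]); o=T[:3,3]
    return o+d*(z-o[2])/d[2]
def px(tag,p):
    (fx,fy,cx,cy),T=cal(tag); c=T[:3,:3].T@(np.array(p)-T[:3,3]); return fx*c[0]/c[2]+cx, fy*c[1]/c[2]+cy
E
python3 - <<'E'
from h import *
for n in('top','scene'):
    s=snap(n,n+'0'); print(n,s['fx'],np.round(s['cam_to_world'],2).tolist())
print(sense())
E
```

```text
top 523.407791518628 [[-0.01, -0.99, 0.17, 317.76], [-1.0, 0.01, 0.01, 8.15], [-0.02, -0.17, -0.99, 1258.33], [0.0, 0.0, 0.0, 1.0]]
scene 554.8054655869317 [[-0.64, -0.38, 0.67, -296.11], [-0.77, 0.31, -0.56, 704.22], [0.0, -0.87, -0.49, 643.39], [0.0, 0.0, 0.0, 1.0]]
{'time': 0.1, 'joint_pos': array([-7.29040114e+01,  7.51212160e+00,  8.53242364e+01,  1.41302562e-03,
        8.72618392e+01, -4.89308078e+00]), 'qd': array([-0.00136805, -0.09522326, -0.12434632,  0.01886019, -0.11306137,
       -0.00678593]), 'joint_efforts': array([ 7.02482994e-04, -5.70952928e+01, -5.01941264e+01, -1.62229812e-04,
        8.09623481e-03,  2.82994513e-06]), 'tool_pos': array([ 224.57239502, -555.97597299,  302.92378352]), 'tcp_rot': array([-1.79902281e+02, -9.78203295e-03,  2.19889923e+01]), 'ft_force': array([-0.30063028,  0.20830328, -0.93714726]), 'wrist_torque': array([-0.00343943,  0.03918431, -0.01260818]), 'grip_force': 0.0, 'finger_gap': 85.29517277214278}
```

View pics/top0.png

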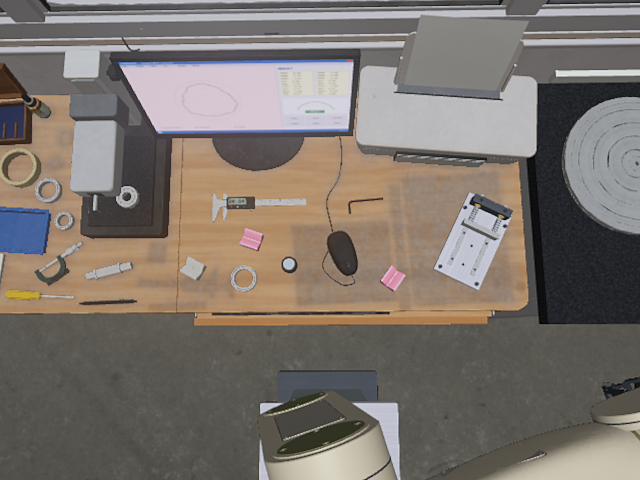

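View pics/scene0.png

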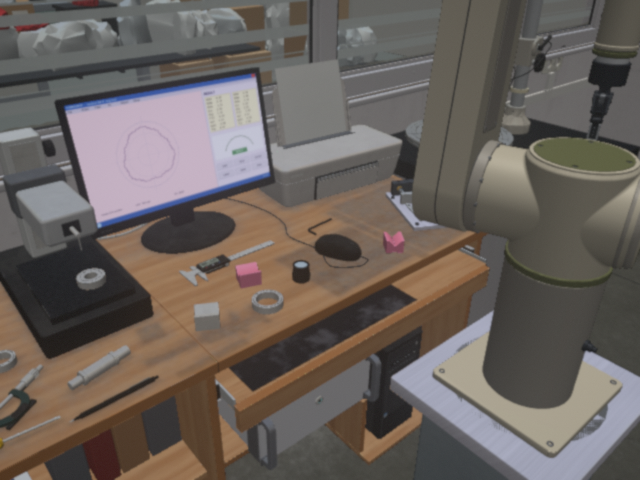

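The top view shows the grey V block at about (192,268), with pink look-alikes at (251,239) and (392,278). The fixture is around (475,240), with its fence toward (490,205). The scene view shows the V block at (207,316).

```bash
python3 - <<'E'
from h import *
t=cv2.imread('pics/top0.png'); s=cv2.imread('pics/scene0.png')
a=cv2.resize(t[250:286,172:214],None,fx=7,fy=7,interpolation=cv2.INTER_CUBIC)
c=cv2.resize(s[295:338,185:227],None,fx=7,fy=7,interpolation=cv2.INTER_CUBIC)
b=cv2.resize(t[185:293,428:518],None,fx=5.4,fy=5.4,interpolation=cv2.INTER_CUBIC)
im=np.zeros((590,790,3),np.uint8); im[:a.shape[0],:a.shape[1]]=a; im[260:260+c.shape[0],:c.shape[1]]=c; im[:b.shape[0],300:300+b.shape[1]]=b
cv2.imwrite('pics/crop1.png',im)
E
```

```text
(no output)
```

View pics/crop1.png

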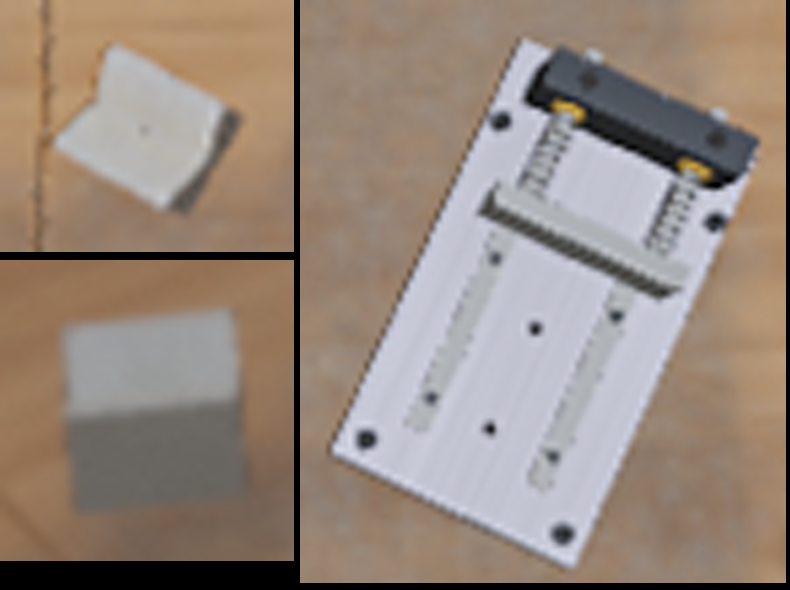

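In the crop, the V block's groove runs from upper left to lower right, along the edge (112,45)→(222,103). The plate corners are at (520,38), (333,455) and (575,567). The fence's top front edge runs from about (482,205) to (668,292).

```bash
cat > fit.py <<'E'
from h import *
from scipy.optimize import least_squares
def fit(obs,p0):
    # obs: (tag,u,v,[x,y,z] local)
    def res(p):
        c,s=np.cos(np.radians(p[2])),np.sin(np.radians(p[2])); o=[]
        for t,u,v,(x,y,z) in obs:
            a=px(t,[p[0]+c*x-s*y,p[1]+s*x+c*y,z]); o+=[a[0]-u,a[1]-v]
        return o
    q=least_squares(res,p0,x_scale=[10,10,5],loss='soft_l1'); return q.x,np.round(res(q.x),1)
E
python3 - <<'E'
from fit import *
F=lambda U,V,l:('top0',428+(U-300+.5)/5.4-.5,185+(V+.5)/5.4-.5,l)
B=lambda U,V,l:('top0',172+(U+.5)/7-.5,250+(V+.5)/7-.5,l)
# world: image up = +x, image left = +y
print(w('top0',192,268,16),w('top0',472,245,12))
print(fit([F(520,38,(125,58,12)),F(333,455,(-85,58,12)),F(575,567,(-85,-58,12)),F(535,328,(20,0,12)) if 0 else F(420,432,(-60,29,16)),F(540,490,(-60,-29,16)),F(497,190,(40,45,42)) if 0 else F(482,203,(40,45,42)),F(668,292,(40,-45,42))],[500,-300,-25]))
print(fit([B(112,45,(-22.5,20,32)),B(222,103,(22.5,20,32)),B(168,210,(22.5,-20,32)),B(57,140,(-22.5,-20,32))],[450,300,-100]))
C=lambda U,V,l:('scene0',185+(U+.5)/7-.5,295+(V-260+.5)/7-.5,l)
p,_=fit([B(112,45,(-22.5,20,32)),B(222,103,(22.5,20,32)),B(168,210,(22.5,-20,32)),B(57,140,(-22.5,-20,32))],[450,300,-100])
c,s=np.cos(np.radians(p[2])),np.sin(np.radians(p[2]))
for z in(0,32):
  for x,y in((-22.5,20),(22.5,20),(22.5,-20),(-22.5,-20)):
    u,v=px('scene0',[p[0]+c*x-s*y,p[1]+s*x+c*y,z]); print(z,x,y,round((u-185)*7),round((v-295)*7+260))
for n,u,v,z in(('ring',243,278,8),('loupe',289,264,38),('pink',251,239,20),('pink2',392,278,20),('mouse',342,253,20),('monTop',235,138,0)): print(n,w('top0',u,v,z).round())
E
```

```text
[463.38925831 322.56344703  16.        ] [ 513.98401309 -349.22026103   12.        ]
(array([ 508.07687234, -343.60471549,  -25.85512015]), array([-0.7,  0.1, -0.3,  0.1,  0.1,  0.3, -0.6, -0. , -0.3, -0.4,  0.9,
        0.1,  2. , -0.3]))
(array([ 463.06042743,  319.66096026, -118.58480568]), array([ 0.1, -0.5,  0.7,  0.1, -0.1, -0.3, -0.6,  0.7]))
0 -22.5 20 86 414
0 22.5 20 254 395
0 22.5 -20 262 485
0 -22.5 -20 88 505
32 -22.5 20 74 317
32 22.5 20 245 299
32 22.5 -20 252 387
32 -22.5 -20 76 407
ring [439. 201.   8.]
loupe [468.  89.  38.]
pink [532. 181.  20.]
pink2 [ 435. -154.   20.]
mouse [496. -37.  20.]
monTop [795. 229.   0.]
```

Emit:
{"method": "servo_tool", "body": {"plan": [[[0.012,0.044,0,2,0.085],[0.012,0.044,0,2,0.085],[0.012,0.044,0,2,0.085],[0.012,0.044,0,2,0.085],[0.012,0.044,0,2,0.085],[0.012,0.044,0,2,0.085],[0.012,0.044,0,2,0.085],[0.012,0.044,0,2,0.085],[0.012,0.044,0,2,0.085],[0.012,0.044,0,2,0.085]]], "force": 60}}

```text
time: 1.1
tool_pos: [344.5, -114.6, 303.7]
tcp_rot: [180.0, -0.0, 42.0]
ft_force: [1.3, 0.0, 0.2]
finger_gap: 85.0
grip_force: 0.0
```

Emit:
{"method": "servo_tool", "body": {"plan": [[[0.012,0.044,0,2,0.085],[0.012,0.044,0,2,0.085],[0.012,0.044,0,2,0.085],[0.012,0.044,0,2,0.085],[0.012,0.044,0,2,0.085],[0.012,0.044,0,2,0.085],[0.012,0.044,0,2,0.085],[0.012,0.044,0,2,0.085],[0.012,0.044,0,2,0.085],[0.01,0.044,0,2,0.085]]]}}

```text
time: 2.1
tool_pos: [462.7, 325.6, 303.3]
tcp_rot: [-180.0, 0.0, 62.1]
ft_force: [1.6, -1.8, 0.2]
finger_gap: 85.1
grip_force: 0.0
```

Emit:
{"method": "servo_tool", "body": {"plan": [[[0,-0.005,-0.04,-0.6,0.085],[0,0,-0.045,0,0.085],[0,0,-0.045,0,0.085],[0,0,-0.03,0,0.085],[0,0,0,0,0.085]]]}}

```text
time: 2.6
tool_pos: [459.1, 316.7, 137.8]
tcp_rot: [-179.7, 0.5, 61.4]
ft_force: [-1.6, 0.4, -0.2]
finger_gap: 84.6
grip_force: 0.0
```

```bash
python3 - <<'E'
from h import *
snap('top','t1');snap('scene','s1')
t=cv2.imread('pics/t1.png'); s=cv2.imread('pics/s1.png')
im=np.hstack([cv2.resize(t[230:310,150:230],None,fx=5,fy=5,interpolation=cv2.INTER_CUBIC),cv2.resize(s[260:340,165:245],None,fx=5,fy=5,interpolation=cv2.INTER_CUBIC)])
cv2.imwrite('pics/crop2.png',im)
E
```

```text
(no output)
```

View pics/crop2.png

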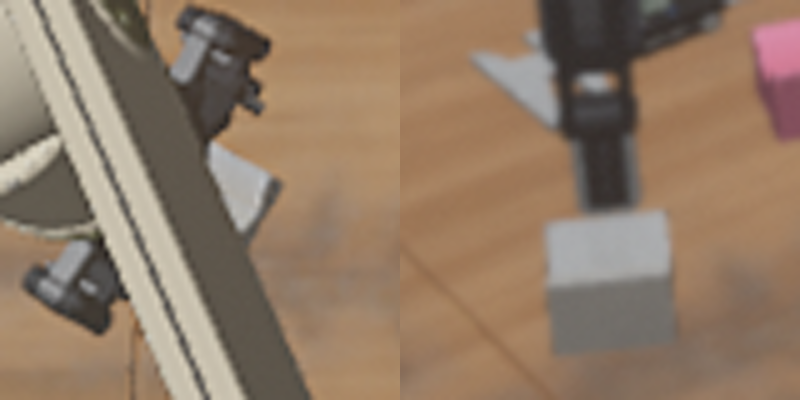

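The fingers straddle the grey block: the tip is at about (608,205) in the right crop and the block top is centred at about (610,245). I'll carry on down.

Emit:
{"method": "servo_tool", "body": {"plan": [[[0,0,-0.025,0,0.085],[0,0,-0.025,0,0.085],[0,0,-0.011,0,0.085],[0,0,0,0,0.085],[0,0,0,0,0.085]]]}}

```text
time: 3.2
tool_pos: [463.8, 319.2, 84.8]
tcp_rot: [179.9, -0.1, 61.4]
ft_force: [-0.4, 0.5, 0.8]
finger_gap: 85.0
grip_force: 0.0
```

Emit:
{"method": "servo_tool", "body": {"plan": [[[0,0,-0.0045,0,0.085],[0,0,0,0,0.06],[0,0,0,0,0.03],[0,0,0,0,0.03],[0,0,0,0,0.03],[0,0,0,0,0.03],[0,0,0,0,0.03],[0,0,0,0,0.03],[0,0,0,0,0.03],[0,0,0,0,0.03]]]}}

```text
time: 4.2
tool_pos: [463.0, 318.9, 79.0]
tcp_rot: [180.0, -0.0, 61.4]
ft_force: [-1.7, -0.9, 5.9]
finger_gap: 39.0
grip_force: 62.5
```

Emit:
{"method": "servo_tool", "body": {"plan": [[[0,0,0.02,0,0.03],[0,0,0.03,0,0.03],[0,0,0.035,0,0.03],[0,0,0.03,0,0.03],[0,0,0.015,0,0.03],[0,0,0,0,0.03],[0,0,0,0,0.03]]]}}

```text
time: 4.9
tool_pos: [462.0, 318.3, 206.6]
tcp_rot: [-179.9, 0.1, 61.4]
ft_force: [-0.4, 0.0, -4.7]
finger_gap: 38.8
grip_force: 61.8
```

```bash
cat > fx.py <<'E'
from fit import *
# refine fixture pose: edge points on plate's long sides (z=12), near edge, and fence top front edge, from top0
def edges(tag,p,scale=1):
    g=cv2.cvtColor(cv2.imread(f'pics/{tag}.png'),cv2.COLOR_BGR2GRAY).astype(np.float32); g=cv2.GaussianBlur(g,(0,0),.7)
    def W(p,l):
        c,s=np.cos(np.radians(p[2])),np.sin(np.radians(p[2])); return [p[0]+c*l[0]-s*l[1],p[1]+s*l[0]+c*l[1],l[2]]
    obs=[]
    segs=[((x,58,12),(0,1),'L') for x in range(-75,60,6)]+[((x,-58,12),(0,-1),'R') for x in range(-75,60,6)]+[((-85,y,12),(-1,0),'N') for y in range(-50,51,6)]
    for l,n,k in segs:
        ts=np.arange(-9,9.01,.5); uv=np.array([px(tag,W(p,(l[0]+n[0]*t,l[1]+n[1]*t,l[2]))) for t in ts],np.float32)
        v=cv2.remap(g,uv[:,:1],uv[:,1:],cv2.INTER_CUBIC)[:,0]; d=np.gradient(v); i=np.argmin(d)
        if 0<i<len(ts)-1 and d[i]<-4:
            obs.append((k,l,n,ts[i]+.5*.5*(d[i-1]-d[i+1])/(d[i-1]-2*d[i]+d[i+1])))
    return obs
def refine(tag,p):
    for _ in range(4):
        o=edges(tag,p); med={k:np.median([t for kk,*_,t in o if kk==k]) for k in 'LRN'}
        o=[a for a in o if abs(a[3]-med[a[0]])<2.5]
        c,s=np.cos(np.radians(p[2])),np.sin(np.radians(p[2]))
        A=[];b=[]
        for k,l,n,t in o: A.append([n[0],n[1],(-n[0]*l[1]+n[1]*l[0])]);b.append(t)
        q=np.linalg.lstsq(np.array(A),np.array(b),rcond=None)[0]
        p=np.array([p[0]+c*q[0]-s*q[1],p[1]+s*q[0]+c*q[1],p[2]+np.degrees(q[2])])
    o=edges(tag,p); return p,{k:(len([1 for a in o if a[0]==k]),np.round(np.median([a[3] for a in o if a[0]==k]),2)) for k in 'LRN'}
E
python3 -c "
from fx import *
print(refine('top0',np.array([508.1,-343.6,-25.86])))
print(sense()['ft_force'],sense()['tool_pos'])"
```

```text
(array([ 508.66212545, -344.794173  ,  -26.928749  ]), {'L': (23, np.float64(-0.27)), 'R': (23, np.float64(-0.24)), 'N': (17, np.float64(0.01))})
[-4.37890134e-01  4.03978364e-03 -4.70465048e+00] [462.02435577 318.26873809 206.59531867]
```

```bash
python3 -c "
from fx import *
for p in ([508.1,-343.6,-25.86],[508.66,-344.8,-26.93]):
  o=edges('top0',np.array(p))
  for k in 'LRN':
    a=[(l[0] if k!='N' else l[1],t) for kk,l,n,t in o if kk==k]; a=np.array(a)
    c=np.polyfit(a[:,0],a[:,1],1); print(k,'slope deg',round(np.degrees(np.arctan(c[0])),2),'off',round(c[1],2),'res',np.round(a[:,1]-np.polyval(c,a[:,0]),1).tolist())
"
```

```text
L slope deg -1.06 off -0.67 res [-0.2, -0.4, -0.3, -0.1, 0.1, -0.1, -0.1, 0.2, 0.0, 0.2, 0.2, 0.0, 0.3, 0.2, 0.1, 0.3, 0.3, 0.3, 0.6, 0.3, 0.3, -1.2, -1.1]
R slope deg 0.98 off 0.52 res [0.1, -0.1, -0.0, 0.0, 0.1, 0.0, 0.0, 0.0, 0.1, 0.2, -0.2, -0.3, -0.0, 0.1, -0.2, -0.2, 0.1, -0.1, 0.3, -0.2, 0.0, 0.2, 0.1]
N slope deg -0.37 off -0.92 res [0.2, 0.1, -0.2, 0.2, 0.4, 0.1, 0.1, -0.2, -0.5, -0.4, -0.3, -0.2, -0.1, 0.1, 0.0, 0.2, 0.5]
L slope deg -0.05 off -0.27 res [0.4, 0.3, -0.7, -0.3, 0.6, 0.7, 0.3, -0.6, -0.6, -0.5, 0.7, -0.1, -0.5, -0.2, -0.0, -0.0, -0.1, -0.1, -0.1, 0.2, 0.1, 0.3, 0.0]
R slope deg -0.11 off -0.3 res [0.0, 0.2, -0.0, -0.1, 0.0, 0.1, 0.1, -0.2, 0.1, 0.1, 0.0, -0.1, -0.1, -0.1, -0.2, -0.2, 0.0, 0.1, 0.3, -0.1, -0.1, 0.0, 0.3]
N slope deg 0.31 off 0.04 res [-0.3, -0.1, 0.1, 0.4, 0.2, 0.5, -0.8, -0.5, -0.2, -0.1, -0.0, 0.2, 0.5, 0.5, 0.7, -0.6, -0.5]
```

Emit:
{"method": "servo_tool", "body": {"plan": [[[0.002,-0.02,0,-4,0.03],[0.002,-0.038,0,-5.2,0.03],[0.002,-0.04,0,-5.2,0.03],[0.002,-0.04,0,-5.2,0.03],[0.002,-0.04,0,-5.2,0.03],[0.002,-0.04,0,-5.2,0.03],[0.002,-0.04,0,-5.2,0.03],[0.002,-0.04,0,-5.2,0.03],[0.002,-0.04,0,-5.2,0.03],[0.002,-0.04,0,-5.2,0.03]]]}}

```text
time: 5.9
tool_pos: [481.1, -60.7, 205.6]
tcp_rot: [-179.9, 0.2, 10.4]
ft_force: [0.6, 0.0, -5.0]
finger_gap: 39.1
grip_force: 61.6
```

Emit:
{"method": "servo_tool", "body": {"plan": [[[0.002,-0.04,0,-5.2,0.03],[0.002,-0.04,0,-5.2,0.03],[0.002,-0.04,0,-5.2,0.03],[0.002,-0.04,0,-5.2,0.03],[0.002,-0.04,0,-5.2,0.03],[0.002,-0.04,0,-5.2,0.03],[0.002,-0.04,0,-5.2,0],[0.002,0,0,0,0.03],[0,0,0,0,0.03],[0,0,0,0,0.03]]]}}

```text
time: 6.9
tool_pos: [497.9, -338.1, 206.1]
tcp_rot: [-179.9, 0.2, -25.8]
ft_force: [0.0, -0.3, -4.1]
finger_gap: 38.4
grip_force: 62.0
```

Emit:
{"method": "servo_tool", "body": {"plan": [[[0,-0.0013,-0.025,-1.0,0.03],[0,0,-0.03,0,0.03],[0,0,-0.025,0,0.03],[0,0,-0.015,0,0.03],[0,0,-0.01,0,0.03],[0,0,0,0,0.03],[0,0,0,0,0.03],[0,0,0,0,0.03]]]}}

```text
time: 7.7
tool_pos: [499.6, -341.3, 105.1]
tcp_rot: [180.0, -0.2, -26.8]
ft_force: [-0.6, 0.8, -4.2]
finger_gap: 38.7
grip_force: 62.0
```

```bash
python3 - <<'E'
from h import *
snap('top','t2');snap('scene','s2')
print(sense()['tool_pos'],sense()['tcp_rot'])
print(px('scene0',[508,-344,16]))
t=cv2.imread('pics/t2.png'); s=cv2.imread('pics/s2.png')
im=np.hstack([cv2.resize(t[185:293,420:520],None,fx=4,fy=4,interpolation=cv2.INTER_CUBIC),cv2.resize(s[140:248,350:450],None,fx=4,fy=4,interpolation=cv2.INTER_CUBIC)])
cv2.imwrite('pics/crop3.png',im)
E
```

```text
[ 499.42180007 -341.2511674   104.88051588] [ 1.79971710e+02 -1.35357437e-01 -2.68101557e+01]
(np.float64(424.6293635500748), np.float64(207.4556267234042))
```

View pics/crop3.png

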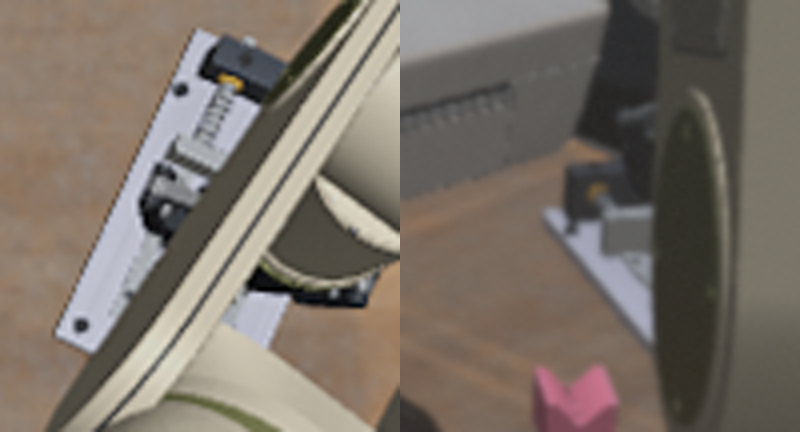

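The top view shows the gripper over the plate in front of the fence (fence at about (190,160) in the crop), but the arm hides the block. I'll lower by feel: touching a strip would show at TCP z of about 95, and the plate at about 91.

Emit:
{"method": "servo_tool", "body": {"plan": [[[-0.0012,0.0015,-0.005,0,0.03],[0,0,-0.003,0,0.03],[0,0,-0.002,0,0.03],[0,0,-0.001,0,0.03],[0,0,0,0,0.03],[0,0,0,0,0.03]]]}}

```text
time: 8.4
tool_pos: [497.5, -339.1, 92.4]
tcp_rot: [-180.0, 0.0, -26.8]
ft_force: [1.1, 0.3, -3.2]
finger_gap: 38.9
grip_force: 62.0
```

Emit:
{"method": "servo_tool", "body": {"plan": [[[0,0,-0.001,0,0.03],[0,0,0,0,0.03],[0,0,0,0,0.03]]]}}

```text
time: 8.7
tool_pos: [497.5, -339.2, 91.4]
tcp_rot: [-180.0, -0.0, -26.8]
ft_force: [-1.0, 0.9, -5.0]
finger_gap: 38.8
grip_force: 62.0
```

Emit:
{"method": "servo_tool", "body": {"plan": [[[0,0,-0.0005,0,0.03],[0,0,-0.0005,0,0.03],[0,0,0,0,0.03],[0,0,0,0,0.03]]]}}

```text
time: 9.1
tool_pos: [497.6, -339.2, 91.0]
tcp_rot: [180.0, -0.0, -26.8]
ft_force: [-4.2, 2.9, 5.2]
finger_gap: 39.0
grip_force: 63.1
```

Emit:
{"method": "servo_tool", "body": {"plan": [[[0.0027,-0.00136,0.0003,0,0.03],[0.0027,-0.00136,0,0,0.03],[0.0027,-0.00136,0,0,0.03],[0.0027,-0.00136,0,0,0.03],[0.0027,-0.00136,0,0,0.03],[0.0027,-0.00136,0,0,0.03],[0.0027,-0.00136,0,0,0.03],[0.0027,-0.00136,0,0,0.03],[0,0,0,0,0.03],[0,0,0,0,0.03]]]}}

```text
time: 10.1
tool_pos: [519.5, -350.4, 91.0]
tcp_rot: [180.0, -0.1, -26.8]
ft_force: [-1.5, 0.4, 1.0]
finger_gap: 39.1
grip_force: 63.0
```

Emit:
{"method": "servo_tool", "body": {"plan": [[[0.0009,-0.00045,0,0,0.03],[0.0009,-0.00045,0,0,0.03],[0.0009,-0.00045,0,0,0.03],[0,0,0,0,0.03],[0,0,0,0,0.03]]]}}

```text
time: 10.6
tool_pos: [521.5, -351.3, 91.0]
tcp_rot: [180.0, 0.0, -26.8]
ft_force: [-5.4, 2.3, 5.6]
finger_gap: 38.8
grip_force: 63.4
```

Emit:
{"method": "servo_tool", "body": {"plan": [[[0.0009,-0.00045,0,0,0.03],[0.0009,-0.00045,0,0,0.03],[0,0,0,0,0.03],[0,0,0,0,0.03]]]}}

```text
time: 11.0
tool_pos: [523.1, -352.1, 91.0]
tcp_rot: [180.0, 0.1, -26.8]
ft_force: [-6.6, 3.6, 7.2]
finger_gap: 38.8
grip_force: 63.5
```

Emit:
{"method": "servo_tool", "body": {"plan": [[[0.0009,-0.00045,0,0,0.03],[0.0009,-0.00045,0,0,0.03],[0,0,0,0,0.03],[0,0,0,0,0.03]]]}}

```text
time: 11.4
tool_pos: [524.5, -352.9, 91.0]
tcp_rot: [180.0, 0.1, -26.8]
ft_force: [-8.9, 4.6, 10.9]
finger_gap: 38.7
grip_force: 63.9
```

Emit:
{"method": "servo_tool", "body": {"plan": [[[0.0009,-0.00045,0,0,0.03],[0.0009,-0.00045,0,0,0.03],[0,0,0,0,0.03],[0,0,0,0,0.03]]]}}

```text
time: 11.8
tool_pos: [525.9, -353.6, 91.0]
tcp_rot: [180.0, 0.2, -26.8]
ft_force: [-12.2, 6.7, 13.9]
finger_gap: 38.8
grip_force: 64.2
```

Emit:
{"method": "servo_tool", "body": {"plan": [[[0,0,0.0004,0,0.03],[0,0,0,0,0.03],[0,0,0,0,0.03]]]}}

```text
time: 12.1
tool_pos: [525.9, -353.5, 91.0]
tcp_rot: [-180.0, 0.2, -26.8]
ft_force: [-11.0, 5.1, 9.6]
finger_gap: 39.1
grip_force: 63.7
```

```bash
cat > fence.py <<'E'
from h import *
import sys
P=(508.7,-344.8,np.radians(-26.85))
def prof(tag,ys):
    g=cv2.cvtColor(cv2.imread(f'pics/{tag}.png'),cv2.COLOR_BGR2GRAY).astype(np.float32)
    xs=np.arange(25,66,.5); c,s=np.cos(P[2]),np.sin(P[2]); out=[]
    for y in ys:
        uv=np.array([px(tag,[P[0]+c*x-s*y,P[1]+s*x+c*y,42]) for x in xs],np.float32)
        out.append(cv2.remap(g,uv[:,:1],uv[:,1:],cv2.INTER_CUBIC)[:,0])
    return xs,np.mean(out,0)
if __name__=='__main__':
    tag=sys.argv[1]; snap('top',tag)
    ys=np.arange(37,44,1)
    for t in('top0','t2',tag):
        xs,p=prof(t,ys); print(t,p[::4].astype(int).tolist())
        d=np.gradient(p); i=np.argmax(d); print('  rise',xs[i]+.25*(d[i-1]-d[i+1])/(d[i-1]-2*d[i]+d[i+1]), 'amp',d[i])
    s=sense(); print(s['tool_pos'],s['ft_force'],s['tcp_rot'])
    im=np.hstack([cv2.resize(cv2.imread(f'pics/{t}.png')[185:260,430:510],None,fx=5,fy=5,interpolation=cv2.INTER_CUBIC) for t in('t2',tag)])
    cv2.imwrite('pics/crop_%s.png'%tag,im)
E
python3 fence.py t3
```

```text
top0 [184, 181, 193, 177, 104, 73, 76, 117, 175, 190, 181, 179, 181, 179, 173, 169, 168, 174, 178, 183, 180]
  rise 39.43375559896231 amp 15.277145
t2 [43, 78, 146, 167, 103, 69, 71, 110, 167, 183, 172, 172, 173, 171, 165, 161, 161, 166, 170, 175, 173]
  rise 28.08575240522623 amp 17.434048
t3 [26, 56, 88, 92, 87, 70, 44, 84, 127, 133, 131, 122, 95, 89, 127, 159, 158, 168, 172, 164, 167]
  rise 38.82738219201565 amp 13.739498
[ 525.8704957  -353.53508738   91.02119472] [-10.96848003   5.73017487   9.06326949] [-179.99855253    0.20189731  -26.80954025]
```

View pics/crop_t3.png

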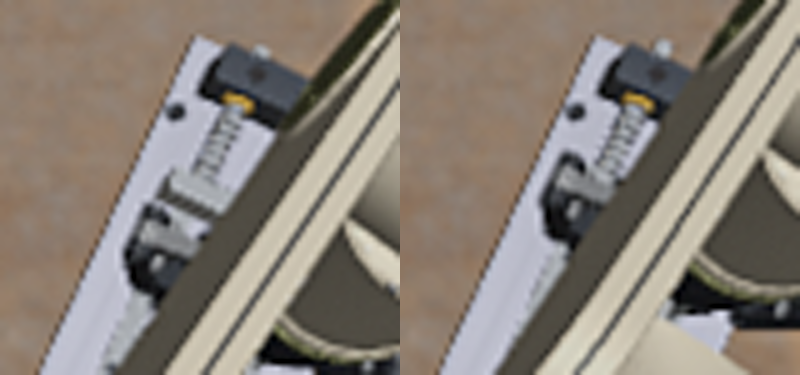

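The gripper finger now covers the fence's left end in the top view. The rod ends behind the back block are still visible, at about (662,48) in the crop, and the spring is shorter. I'll ease the downward load to get a cleaner force reading and measure the fence by the rod tip and the scene camera.

Emit:
{"method": "servo_tool", "body": {"plan": [[[0,0,0.0004,0,0.03],[0,0,0.0003,0,0.03],[0,0,0,0,0.03],[0,0,0,0,0.03],[0,0,0,0,0.03]]]}}

```text
time: 12.65
tool_pos: [525.9, -353.5, 91.0]
tcp_rot: [-180.0, 0.2, -26.8]
ft_force: [-8.1, 3.2, 4.7]
finger_gap: 38.9
grip_force: 63.0
```

```bash
cat > rod.py <<'E'
from h import *
import sys
P=(508.7,-344.8,np.radians(-26.85))
def prof(tag,ys,xs,z):
    g=cv2.cvtColor(cv2.imread(f'pics/{tag}.png'),cv2.COLOR_BGR2GRAY).astype(np.float32); c,s=np.cos(P[2]),np.sin(P[2])
    return np.array([[cv2.getRectSubPix(g,(1,1),tuple(map(float,px(tag,[P[0]+c*x-s*y,P[1]+s*x+c*y,z]))))[0,0] for x in xs] for y in ys])
if __name__=='__main__':
    a,b=sys.argv[1:3]; snap('top',a); snap('scene',b)
    s=sense(); f=s['ft_force']; print(s['tool_pos'],f,s['tcp_rot'],'push',f[0]*.892-f[1]*.452)
    xs=np.arange(104,140,2.); ys=np.arange(16,41,3.)
    for t in('top0','t2','t3',a): print(t,xs.tolist() if t=='top0' else '');print(prof(t,ys,xs,28).astype(int))
    im=np.hstack([cv2.resize(cv2.imread(f'pics/{t}.png')[165:215,380:420],None,fx=10,fy=10,interpolation=cv2.INTER_CUBIC) for t in('s2',b)])
    cv2.imwrite('pics/crop_%s.png'%b,im)
E
python3 rod.py t4 s4
```

```text
[ 525.83269675 -353.50848235   91.01671427] [-7.87300411  3.86881535  4.31971738] [-179.99507542    0.20146433  -26.81244513] push -8.771424198586391
top0 [104.0, 106.0, 108.0, 110.0, 112.0, 114.0, 116.0, 118.0, 120.0, 122.0, 124.0, 126.0, 128.0, 130.0, 132.0, 134.0, 136.0, 138.0]
[[ 73  89  87  85  84  82  81  80  78  96 122 143 141 140 139 138 137 137]
 [ 76  90  87  86  84  82  81  81  81  93 122 138 140 138 137 136 136 136]
 [ 66  89  87  83  79  74  75  77  79  87 114 136 137 135 134 135 137 136]
 [ 71  84  81  69  61  57  61  72  77  97 134 149 142 135 135 137 138 137]
 [ 60  88  81  70  60  56  61  69  78 117 160 175 153 138 136 137 136 136]
 [ 71  85  86  83  73  70  74  80  89 111 150 167 151 135 137 137 136 135]
 [ 68  89  87  85  84  82  81  79  85 108 127 138 135 137 137 137 137 137]
 [ 72  87  88  84  83  82  81  79  81  99 125 137 136 136 137 137 138 138]
 [ 74  91  87  85  84  82  81  80  82  96 123 136 136 136 137 138 137 137]]
t2 
[[ 69  84  83  79  78  77  77  76  73  90 115 135 134 133 132 130 130 130]
 [ 71  85  82  80  78  77  76  75  76  87 115 132 133 131 129 1
[... 1197 characters left out ...]
27 128 128 128 129]]
t4 
[[ 67  82  80  78  77  77  76  74  72  89 114 135 134 133 132 130 129 128]
 [ 70  82  80  80  78  76  74  74  74  86 114 129 131 130 129 128 127 127]
 [ 60  81  81  77  73  69  69  71  72  81 105 126 125 123 124 126 127 128]
 [ 66  78  75  66  56  52  54  66  71  88 123 141 133 127 128 127 127 128]
 [ 56  83  75  63  55  52  56  62  71 108 152 178 179 161 139 127 127 127]
 [ 66  80  80  76  67  65  69  73  82 102 140 164 163 154 131 127 127 127]
 [ 63  83  80  78  77  77  75  73  77  98 107 117 125 125 126 128 128 128]
 [ 67  80  81  77  77  76  75  74  75  92 117 127 125 128 129 129 129 129]
 [ 68  84  81  79  78  76  76  74  75  91 115 127 126 127 128 129 128 128]]
```

View pics/crop_s4.png

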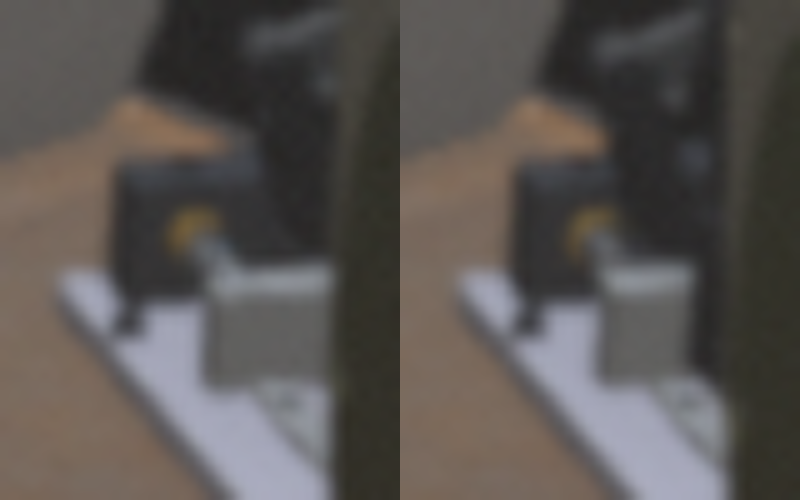

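The scene crops show the fence's left corner moving from about (207,385) to (198,380) at 10x, a small shift. The rod tip moved about 3 mm, so the fence is in by about 3 mm, which agrees with the force once friction is removed. I'll push about 4 mm more and keep easing the downward load.

Emit:
{"method": "servo_tool", "body": {"plan": [[[0.0009,-0.00045,0.0002,0,0.03],[0.0009,-0.00045,0.0002,0,0.03],[0.0009,-0.00045,0.0002,0,0.03],[0.0009,-0.00045,0.0002,0,0.03],[0,0,0,0,0.03],[0,0,0,0,0.03],[0,0,0,0,0.03]]]}}

```text
time: 13.45
tool_pos: [528.5, -354.9, 91.1]
tcp_rot: [-180.0, 0.4, -26.8]
ft_force: [-11.9, 4.3, 4.4]
finger_gap: 39.1
grip_force: 63.1
```

```bash
cat > rod2.py <<'E'
from rod import *
a,b=sys.argv[1:3]; snap('top',a); snap('scene',b)
s=sense(); f=s['ft_force']; d=s['tool_pos'][:2]-P[:2]
print('tool',s['tool_pos'].round(2),'xf',(d[0]*.892-d[1]*.452).round(2),'yf',(d[0]*.452+d[1]*.892).round(2),f.round(1),s['tcp_rot'].round(2),'push',f[0]*.892-f[1]*.452)
xs=np.arange(121,142,.25)
for t in('t2','t3',a):
    p=prof(t,[27,28,29,30,31],xs,28).mean(0)-prof('t2',[20,22,36,38],xs,28).mean(); bg=prof(t,[27,28,29,30,31],np.arange(138,146),28).mean(); q=prof(t,[27,28,29,30,31],xs,28).mean(0)-bg
    i=np.argmax(q); j=i+np.argmax(q[i:]<20); print(t,'tip',xs[j-1]+.25*(q[j-1]-20)/(q[j-1]-q[j]),'peak',q[i].round())
# scene: fence's left end vertical-face edges, horizontal/vertical phase shift vs s2
c,sn=np.cos(P[2]),np.sin(P[2]); W=lambda x,y,z:px('scene0',[P[0]+c*x-sn*y,P[1]+sn*x+c*y,z])
print('scene px/mm',(np.array(W(50,45,30))-W(40,45,30))/10)
g=lambda t:cv2.imread(f'pics/{t}.png',0).astype(np.float32)
T=g('s2')[190:208,398:409]   # contains left-end edge, top and bottom corners
for t in('s2','s4',b):
    R=cv2.matchTemplate(cv2.resize(g(t)[176:216,388:418],None,fx=8,fy=8,interpolation=cv2.INTER_CUBIC),cv2.resize(T,None,fx=8,fy=8,interpolation=cv2.INTER_CUBIC),cv2.TM_CCOEFF_NORMED)
    _,m,_,l=cv2.minMaxLoc(R); print(t,'scene shift px',l[0]/8-10,l[1]/8-14,round(m,3))
E
python3 rod2.py t5 s5
```

```text
tool [ 528.45 -354.82   91.06] xf 22.15 yf -0.01 [-11.1   4.7   3.3] [-179.98    0.36  -26.82] push -12.069153576549013
t2 tip 127.70776350796223 peak 37.0
t3 tip 130.98877689242363 peak 48.0
t5 tip 134.06842759996653 peak 47.0
scene px/mm [-0.13778039 -0.15722014]
s2 scene shift px 0.0 0.0 1.0
s4 scene shift px -0.625 -0.25 0.985
s5 scene shift px -0.875 -0.875 0.974
```

Emit:
{"method": "servo_tool", "body": {"plan": [[[0,0,0.0003,0,0.03],[0,0,0,0,0.03],[0,0,0,0,0.03],[0,0,0,0,0.03],[0,0,0,0,0.03]]]}}

```text
time: 14.05
tool_pos: [528.5, -354.8, 91.1]
tcp_rot: [-180.0, 0.4, -26.8]
ft_force: [-10.8, 3.1, 2.3]
finger_gap: 39.1
grip_force: 62.7
```

```bash
python3 - <<'E'
from h import *
F=[]
for _ in range(6): optics.snapshot('top'); F.append(sense()['ft_force'])
F=np.array(F); print(F.mean(0),F.std(0),'push',F.mean(0)@[.892,-.452,0],sense()['tool_pos'],sense()['tcp_rot'])
E
```

```text
[-10.54935094   3.41801871   1.95137225] [0.58702915 0.38489987 0.55722365] push -10.954965497083254 [ 528.46316954 -354.8350004    91.10250531] [-179.98262054    0.35436494  -26.81769965]
```

Emit:
{"method": "servo_tool", "body": {"plan": [[[0.0007,-0.00036,0.0001,0,0.03],[0.0007,-0.00036,0.0001,0,0.03],[0.0007,-0.00036,0.0001,0,0.03],[0,0,0,0,0.03],[0,0,0,0,0.03],[0,0,0,0,0.03],[0,0,0,0,0.03]]]}}

```text
time: 15.05
tool_pos: [530.0, -355.6, 91.1]
tcp_rot: [-180.0, 0.5, -26.8]
ft_force: [-13.5, 4.7, 3.6]
finger_gap: 39.0
grip_force: 62.9
```

```bash
python3 rod2.py t6 s6; python3 - <<'E'
from h import *
F=[];M=[]
for _ in range(6): optics.snapshot('top'); s=sense(); F.append(s['ft_force']);M.append(s['wrist_torque'])
F=np.array(F); print(F.mean(0),'push',F.mean(0)@[.892,-.452,0],'M',np.mean(M,0),s['tool_pos'],s['tcp_rot'])
E
```

```text
tool [ 529.95 -355.6    91.12] xf 23.84 yf -0.03 [-13.3   5.3   4.1] [-179.97    0.45  -26.82] push -14.265950854005386
t2 tip 127.70776350796223 peak 37.0
t3 tip 130.98877689242363 peak 48.0
t6 tip 135.44407118856907 peak 47.0
scene px/mm [-0.13778039 -0.15722014]
s2 scene shift px 0.0 0.0 1.0
s4 scene shift px -0.625 -0.25 0.985
s6 scene shift px -1.125 -1.0 0.967
[-13.56792265   4.85420262   3.50253186] push -14.296686581946076 M [ 0.67537241  2.00785101 -0.0202331 ] [ 529.97436766 -355.58996086   91.14119405] [-179.97601866    0.45189311  -26.81577098]
```

Emit:
{"method": "servo_tool", "body": {"plan": [[[0.0004,-0.0002,0.0002,0,0.03],[0,0,0.0001,0,0.03],[0,0,0,0,0.03],[0,0,0,0,0.03],[0,0,0,0,0.03],[0,0,0,0,0.03],[0,0,0,0,0.03]]]}}

```text
time: 16.15
tool_pos: [530.2, -355.7, 91.2]
tcp_rot: [-180.0, 0.5, -26.8]
ft_force: [-13.7, 4.8, 2.9]
finger_gap: 38.7
grip_force: 63.0
```

```bash
python3 rod2.py t7 s7; python3 - <<'E'
from h import *
F=[]
for _ in range(6): optics.snapshot('top'); s=sense(); F.append(s['ft_force'])
F=np.array(F); print(F.mean(0),'push',F.mean(0)@[.892,-.452,0])
s=cv2.imread('pics/s7.png')[140:248,340:450]; t=cv2.imread('pics/t7.png')
cv2.imwrite('pics/final.png',np.hstack([cv2.resize(t[180:300,150:520],None,fx=1.4,fy=1.4),cv2.resize(s,(171,168))]))
E
```

```text
tool [ 530.17 -355.72   91.14] xf 24.09 yf -0.04 [-14.    4.4   2.3] [-179.97    0.48  -26.82] push -14.497010589230408
t2 tip 127.70776350796223 peak 37.0
t3 tip 130.98877689242363 peak 48.0
t7 tip 135.77775304578245 peak 47.0
scene px/mm [-0.13778039 -0.15722014]
s2 scene shift px 0.0 0.0 1.0
s4 scene shift px -0.625 -0.25 0.985
s7 scene shift px -1.125 -1.0 0.965
[-13.99140287   4.84157995   1.88373558] push -14.668725503963865
```

View pics/final.png

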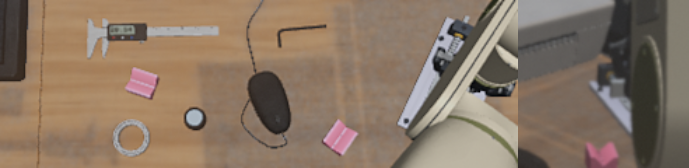

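The bystanders are where they started, and the block is held against the fence. The rod tip shows about 8 mm of fence travel. The push is about 12 N once friction is taken off, and the block still bears on the plate. I'm handing it in.

```bash
python3 -c "
from bench import r
print(r.hand_in())"
```

```text
the job is handed in; nothing more can be done
None
```

I handed the job in with the V block held flat and square between the strips, pressing the fence in by about 8 mm (roughly 12 N after friction); those two are estimates from the camera and the wrist force, and the bystanders were not moved.

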